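Clear the T-slot with the scraper

TASK

Two offcuts are stuck under the lips of the fixture plate's T-slot. Take the green-handled scraper from its stand, lower its blade into the slot and push both offcuts out of the open end so that they drop into the blue bin, without touching them with the fingers. Then put the scraper back on its stand, upright with its blade hanging in the gap, and let go.

Things in the scene. Friction and masses are not known exactly. Their poses are not given: they have to be found in the camera images.
- slot_plate: Fixed aluminium fixture plate on a dark riser, 280 mm along x, 90 along y, top face 108 mm above the worktop. Origin: centre of its underside, on the worktop; z up. One T-slot runs along x at y = 0: neck 18 mm wide, 10 deep; channel below it 32 wide, 13 high, its floor 85 mm above the worktop. Open at the +x end (x = 140 mm) over the blue bin; a red stop fills it from x = -140 to -120 mm.
- slot_mouth (a point): Middle of the slot floor's edge at the open end of the plate (plate x = 140 mm, y = 0, 85 mm above the worktop). An offcut falls into the bin at the latest when the blade's front face, pushing it, passes this edge.
- slot_back (a point): Middle of the slot floor at the red stop (plate x = -120 mm, y = 0, 85 mm above the worktop). The first 50 mm of slot from here towards the mouth are empty at the start; the two offcuts lie one after the other beyond.
- offcut_black: Loose black plastic flat offcut, 60 mm along its x (along the slot), 26 wide, 10 high; about 0.11 kg. Origin: centre of its underside. It lies on the slot's floor, too wide to come out through the neck; which of the two offcuts is nearer to the open end varies. One can push the other.
- offcut_orange: Loose orange plastic flat offcut, 60 mm along its x, 26 wide, 10 high; about 0.06 kg. Origin: centre of its underside. It lies in the same slot.
- catch_bin: Loose blue open bin, 150 mm along its x, 120 along y, 60 high, walls and floor 4 mm, 0.5 kg, standing under the slot's open end with its near wall tucked under the overhanging plate. Origin: centre of its underside; z up.
- stand: Fixed scraper stand: dark base 100 x 84 x 10 mm with two grey rails, 90 mm long along its x and 22 wide, tops 35 mm above the worktop, and a 30 mm wide gap along x between them (y = 0). Origin: centre of the base's underside, on the worktop; z up.
- scraper: Loose slot scraper, 0.22 kg, upright on the stand. Origin: centre of the underside of its aluminium shoe (70 mm along x, 56 along y, 10 thick). Green grip on the shoe: 40 mm along x, 22 across y, up to z = 65 mm; pinch it across y from above. Same after a half turn about z. Shoe rests on the stand's rails (origin 35 mm above the worktop), blade in the gap; in the slot it slides on the plate's top (108 mm).
- blade_foot (a point): Centre of the underside of the scraper's steel blade, 20 mm below the scraper's origin. The blade hangs from the shoe, 30 mm along the scraper's x and 12 along y; it fits the slot's neck with its x along the slot, ends 3 mm above the slot's floor, and pushes with its front face, 15 mm ahead of this point.
Mind the look-alikes: they are no part of the job. Of the things like the offcut_orange, leave any that is pink; of the rest the smaller one is meant.

How it is judged:
By the outcome, as a careful person would: the job done as asked, in the order asked, and still so for the second after the job is handed in, with the robot touching nothing.
It also fails if it takes over 58 s, if anything falls off the work surface, if the arm or the gripper's body presses on something with over 40 N, if the wrist force passes 120 N, or if a joint passes its speed limit or range.

ROBOT

A 6-joint arm with a two-finger parallel gripper is mounted at the origin on a cart in front of the work surface, level with it; the furniture and walls round the work are solid. World frame = base frame: x ahead of the robot, y to its left, z up, the work surface at z = 0. Lengths are in m, angles in degrees, forces in N, time in s.
With the tool pointing down it reaches from about 0.3 to 0.875 m from the base axis. Payload 6.4 kg.
Tool frame: the origin (TCP) lies midway between the tips of the shut fingers; the grasp point (between the pads) lies 19 mm behind it (env.hold_point_z is the distance from the TCP to the grasp point, in m); y points along the fingers, x is the direction in which the jaws open and shut, and the axes are right-handed (so a half turn about y gives the same grasp; the last joint's range is limited). The gripper opens to 85 mm and grips with 20 to 120 N. Pads are 22 mm wide; open, the fingers measure 114 mm over their backs; the gripper's body (76 mm by 85 mm) begins 54 mm behind the grasp point. The pads swing forward as they close: fully open they stand 13 mm farther back than shut.
Start: joints at [-84.528, 10.359, 92.074, -0, 77.567, -11.82], TCP at [0.171, -0.549, 0.231] pointing down, gripper open.
Joint ranges: [-171.53, 171.53], [-51.25, 118.39], [17.06, 147.69], [-65.23, 245.23], [0, 150.52], [-178.68, 178.68]. Speed limits (degrees/s): [147.25, 147.25, 172.46, 180, 180, 180].

INTERFACE

Orientations are given as a 3x3 rotation matrix whose columns are the frame's x, y, z axes.
In Python, from rig import env, optics gives the robot as it stands.
- The arm moves only by the shell command python3 -m inch 'ROWS' [FORCE]. ROWS is JSON, a list of rows, each an object of numbers: "hand": the closure in counts, from 0 (fully open) to 255 (shut); "x", "y", "z": the shift along the world's x, y, z in cm; "ax", "ay", "az": the turn, a rotation vector about the world's x, y, z in degrees. A call has 1 to 10 rows; each row shifts and turns the commanded pose from where the row before left it; what a row does not reach is not made up. A row lasts 1/12 s, in which the tool goes at most 41.7 mm and 7.16 degrees, less where a joint would pass 70% of its speed; a pose out of reach is approached as far as the arm can. A call with a gripper value outside its range is refused whole. The fingers move at their own pace and stop on an object; FORCE is the grip in N (left out, the last holds). Time passes only in rows, so rows that do not move let the fingers close. It gives the time, the measured TCP pose, the force and the opening at its end, in the units of the state.
- env.state(): the state, without advancing time (a new reading comes with each control period).
- optics.snapshot(name): name is "side" or "top" or "wrist"; returns a dict with "color" (480x640x3 uint8, red, green, blue), "vertical_fov" (degrees; the focal length in pixels is half the picture's height over the tangent of half this angle, whatever the lens; pixels are square), "cx", "cy" (the principal point, pixels), "extrinsics" (4x4, takes a point from camera to world coordinates). Camera axes: x right, y down, z forward; pixel columns grow to the right and rows downward; lengths in m; the calibration is good to about 2 mm. A picture is of the moment at which its call begins. There is no depth.
- env.sign_off(): hands the job in, once; it reports no verdict.
Trained networks look in the newest picture that a camera, given by its name, has taken for a name from the list of things; names that differ only in an ending like _2 or _b are one class to them, and where a whole thing is asked for, a point or a joint stands for the part that bears it (a point fixed in the world has none). Each returns a list of dicts, best first, with "confidence" (0 to 1); they miss things now and then, are a little off and sometimes report something else, mostly with a low value. They report only what shows in the picture. A call takes as long as a camera call. They do not tell look-alikes from the thing itself.
- optics.find_in(camera, label): "at" ([column, row] in pixels, amid what is visible of it).
- optics.silhouettes(camera, label): "region" (480x640 bool, what is visible of it) and "at" ([column, row] in pixels, amid what is visible of it).
The state is a dict: "t": time; "qpos": joint angles; "joint_velocities": joint speeds; "joint_efforts": joint torques, N m; "eef_pos": TCP position; "orientation": TCP orientation; "wrist_force": force on the tool from outside, world axes, zero at the start; "torque": the same for the moment, N m; "width": finger opening in m.
Only numpy, scipy, OpenCV 4.12 (cv2) and the standard library are available. Lean on these libraries where they do the work, as an engineer would, in place of code of your own. Each camera call takes 0.05 s, during which the arm holds its last target.

## Working session

There is one attempt and no reset: what is moved stays moved. The work goes in short steps, Python scripts to look and compute and a shell command to move; the robot and the scene stay as the last step left them, time stands still between calls to the robot, and variables do not carry over. Pictures are saved under pics/ and viewed, and the job is handed in when it is done.

```bash
ls; mkdir -p pics
cat > h.py <<'E'
import numpy as np, cv2
from rig import env, optics
def snap(n,f):
    s=optics.snapshot(n); cv2.imwrite('pics/'+f,s['color'][:,:,::-1]); return s
def ray(s,p):
    f=240/np.tan(np.radians(s['vertical_fov'])/2)
    E=np.array(s['extrinsics']); d=E[:3,:3]@np.array([(p[0]-s['cx'])/f,(p[1]-s['cy'])/f,1]); return E[:3,3],d
def atz(s,p,z):
    o,d=ray(s,p); return o+d*(z-o[2])/d[2]
def proj(s,P):
    f=240/np.tan(np.radians(s['vertical_fov'])/2)
    E=np.array(s['extrinsics']); c=E[:3,:3].T@(np.array(P)-E[:3,3]); return np.array([s['cx']+f*c[0]/c[2],s['cy']+f*c[1]/c[2]])
E
python3 - <<'E'
from h import *
for n in ['top','side','wrist']:
    s=snap(n,n+'0.png'); print(n,s['vertical_fov'],s['cx'],s['cy'],np.round(s['extrinsics'],3).tolist())
    for l in ['slot_plate','offcut_black','offcut_orange','catch_bin','stand','scraper']:
        print(l,[(np.round(d['at']).tolist(),round(d['confidence'],2)) for d in optics.find_in(n,l)])
st=env.state(); print({k:np.round(v,3).tolist() for k,v in st.items()})
print(env.hold_point_z)
E
```

```text
pics
top 55.68515413714553 319.7265815384603 244.00815842477584 [[0.018, -0.997, 0.073, 0.466], [-1.0, -0.018, -0.001, -0.03], [0.002, -0.073, -0.997, 1.041], [0.0, 0.0, 0.0, 1.0]]
slot_plate [([277.0, 264.0], 0.79)]
offcut_black [([279.0, 265.0], 0.54), ([241.0, 255.0], 0.52)]
offcut_orange [([375.0, 297.0], 0.8), ([296.0, 206.0], 0.64), ([279.0, 269.0], 0.54)]
catch_bin [([189.0, 241.0], 0.88)]
stand [([442.0, 282.0], 0.68)]
scraper [([463.0, 280.0], 0.86)]
side 51.85358863182726 318.3130789347874 248.68327982333508 [[1.0, 0.011, -0.028, 0.554], [0.03, -0.364, 0.931, -0.956], [0.0, -0.931, -0.364, 0.45], [0.0, 0.0, 0.0, 1.0]]
slot_plate [([295.0, 252.0], 0.65)]
offcut_black [([268.0, 349.0], 0.16)]
offcut_orange [([299.0, 231.0], 0.55), ([255.0, 314.0], 0.5)]
catch_bin [([331.0, 229.0], 0.39)]
stand [([258.0, 387.0], 0.61)]
scraper [([271.0, 352.0], 0.56)]
wrist 68.9566211416197 318.48232857382266 244.43741269036056 [[0.297, -0.922, -0.248, 0.233], [-0.955, -0.287, -0.077, -0.529], [-0.0, 0.259, -0.966, 0.374], [0.0, 0.0, 0.0, 1.0]]
slot_plate []
offcut_black []
offcut_orange []
catch_bin []
stand []
scraper []
{'t': 1.05, 'qpos': [-84.526, 10.358, 92.072, 0.002, 77.568, -11.82], 'joint_velocities': [-0.05, 0.077, 0.021, 0.012, -0.009, 0.025], 'joint_efforts': [0.0, -44.485, -35.169, -0.0, 0.001, 0.0], 'eef_pos': [0.171, -0.549, 0.231], 'orientation': [[0.297, 0.0, 0.955], [-0.955, -0.0, 0.297], [0.0, -1.0, 0.0]], 'wrist_force': [0.147, -0.781, 0.358], 'torque': [0.023, -0.053, 0.012], 'width': 0.086}
0.0187
```

View pics/top0.png

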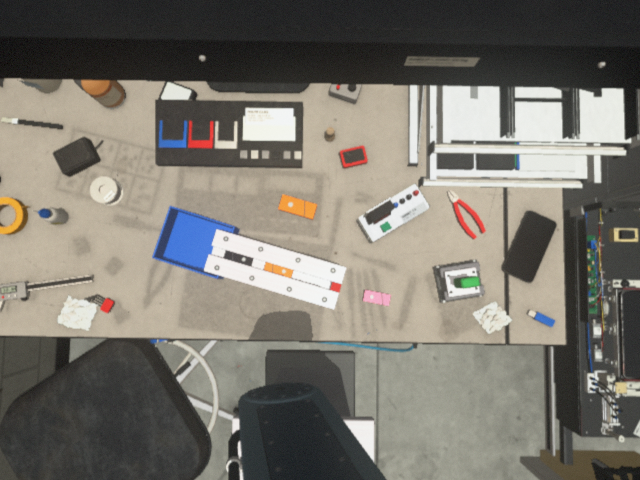

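View pics/side0.png

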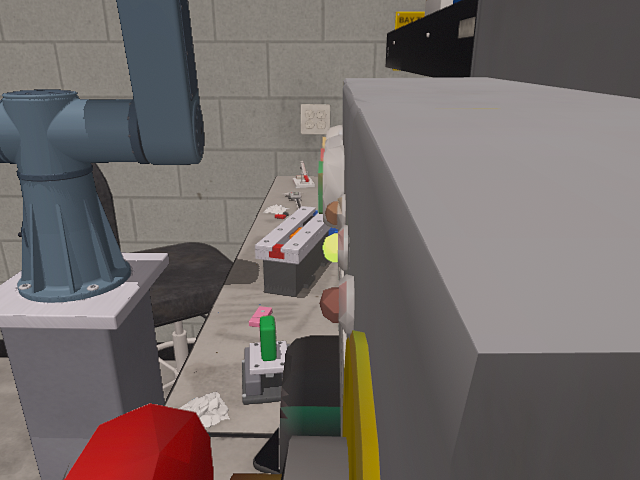

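Run:
```python
import cv2
a=cv2.imread('pics/top0.png')
cv2.imwrite('pics/c1.png',cv2.resize(a[190:320,145:355],None,fx=3.8,fy=3.8,interpolation=cv2.INTER_CUBIC))
cv2.imwrite('pics/c2.png',cv2.resize(a[240:320,400:520],None,fx=6,fy=6,interpolation=cv2.INTER_CUBIC))
```

```text
(no output)
```

View pics/c1.png

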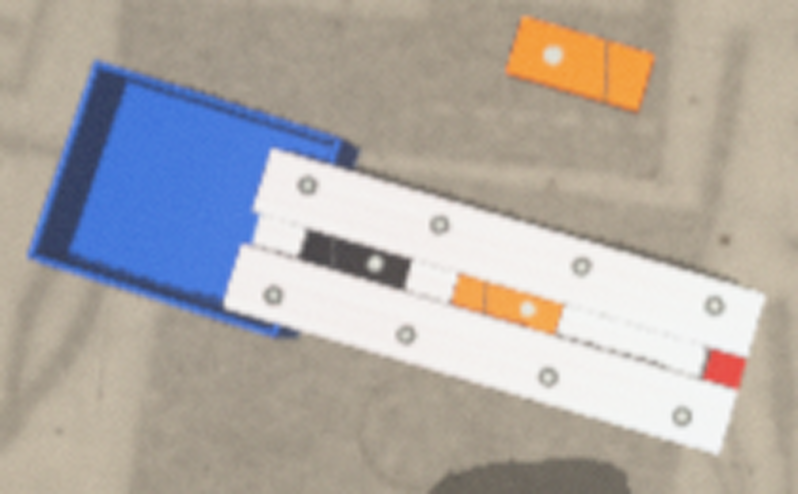

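View pics/c2.png

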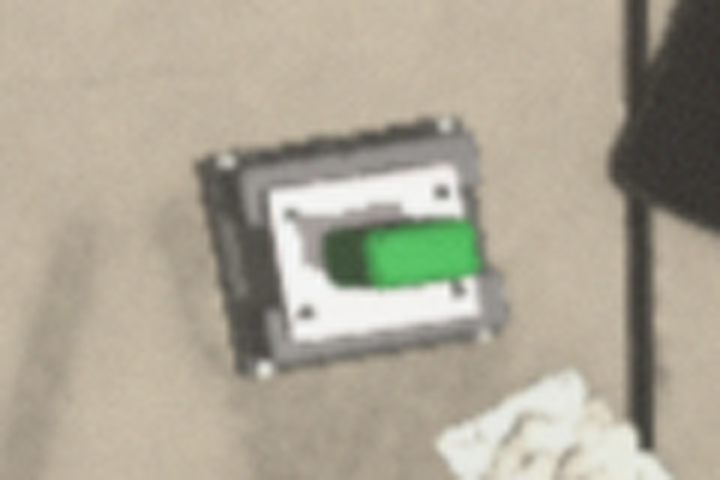

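Run:
```python
from h import *
s=snap('top','top1.png')
img=s['color'].astype(int)
def rect(mask,z):
    ys,xs=np.nonzero(mask); P=np.array([atz(s,(x,y),z)[:2] for x,y in zip(xs,ys)])*1000
    (c,sz,a)=cv2.minAreaRect(cv2.convexHull(P.astype(np.float32))); return np.round(c,1),np.round(sz,1),round(a,2),len(xs)
def comp(m,seed):
    n,l=cv2.connectedComponents(m.astype(np.uint8)); return l==l[seed[1],seed[0]]
w=(img.min(2)>190)
roi=np.zeros((480,640),bool); roi[225:312,195:352]=1
print('plate',rect(w&roi,.108))
c=np.array([[272,148],[766,295],[720,453],[222,308]])/3.8+[145,190]-.37
W=np.array([atz(s,p,.108)[:2] for p in c])*1000; print(np.round(W,1).tolist(), np.round(np.linalg.norm(W-np.roll(W,-1,0),axis=1),1), W.mean(0))
c=np.array([[270,188],[458,165],[480,322],[292,342]])/6+[400,240]-.4
W=np.array([atz(s,p,.045)[:2] for p in c])*1000; print(np.round(W,1).tolist(), np.round(np.linalg.norm(W-np.roll(W,-1,0),axis=1),1), W.mean(0))
# stand corner pins? green top
g=(img[:,:,1]>img[:,:,0]+50)&(img[:,:,1]>150)&(img[:,:,2]<140); roi[:]=0; roi[270:295,455:485]=1
print('grip',rect(g&roi,.100))
r=(img[:,:,0]>180)&(img[:,:,1]<90)&(img[:,:,2]<90); roi[:]=0; roi[275:300,325:350]=1
print('red',rect(r&roi,.108))
b=(img[:,:,2]>img[:,:,0]+60); roi[:]=0;roi[200:290,145:240]=1
print('bin',rect(b&roi,.06))
for l in ['slot_plate','scraper','stand','catch_bin']:
    for d in optics.silhouettes('top',l)[:1]:
        z={'slot_plate':.108,'scraper':.045,'stand':.01,'catch_bin':.06}[l]; print(l,rect(d['region'],z))
# orange / black along slot
for nm,m,box in [('or',(img[:,:,0]>200)&(img[:,:,2]<110)&(img[:,:,1]>100),(258,280,255,300)),('bl',(img.max(2)<110),(248,270,220,256))]:
    roi[:]=0; roi[box[0]:box[1],box[2]:box[3]]=1
    print(nm,rect(m&roi,.095))
```

```text
plate (array([482.1,  60.5]), array([280.2,  90.2]), 74.54, 5200)
[[562.7, 183.4], [487.7, -86.0], [402.6, -62.5], [475.5, 207.3]] [279.6  88.3 279.5  90.4] [482.14196271  60.54567393]
[[484.9, -305.4], [494.5, -374.1], [437.6, -381.7], [429.1, -313.3]] [69.4 57.4 69.  56.3] [ 461.53761526 -343.63395078]
grip (array([ 461.5, -343. ]), array([18.5, 35.4]), 10.4, 151)
red (array([448. , -63.6]), array([16.1, 12.3]), 72.64, 51)
bin (array([538.3, 242.9]), array([150.5, 119.6]), 73.33, 2649)
slot_plate (array([481.3,  61.2]), array([280.6,  91.8]), 74.42, 5490)
scraper (array([ 461.1, -343.1]), array([55.7, 74.3]), 9.49, 839)
stand (array([ 463.7, -347.1]), array([ 85.5, 107.3]), 9.79, 884)
catch_bin (array([534.9, 240.2]), array([163. , 123.2]), 72.86, 3230)
or (array([480.5,  55.1]), array([57.3, 15.9]), 74.35, 189)
bl (array([503.6, 138.8]), array([57.1, 15.3]), 74.35, 184)
```

Look-alikes for the orange offcut are the one in the slot at (279,269), a larger free one at (296,206) and a pink one at (375,297). The slot one is smaller and is the target. The black offcut is at (241,255). The only scraper is on its stand at (463,280), and the close crop confirms its green grip.

The plate measures 280.2 x 90.2 mm at z=0.108, which matches the given size. The shoe measures about 69 x 57 mm.

```bash
python3 -m inch '[{"hand":0,"x":2.42,"y":1.71,"az":6.77},{"x":2.42,"y":1.71,"az":6.77},{"x":2.42,"y":1.71,"az":6.77},{"x":2.42,"y":1.71,"az":6.77},{"x":2.42,"y":1.71,"az":6.77},{"x":2.42,"y":1.71,"az":6.77},{"x":2.42,"y":1.71,"az":6.77},{"x":2.42,"y":1.71,"az":6.77},{"x":2.42,"y":1.71,"az":6.77},{"x":2.42,"y":1.71,"az":6.77}]' && python3 -m inch '[{"hand":0,"x":2.42,"y":1.71,"az":6.77},{"x":2.42,"y":1.71,"az":6.77},{"z":-1},{"z":0}]'
python3 - <<'E'
from h import *
s=snap('wrist','w1.png'); st=env.state(); print(st['eef_pos'],np.degrees(np.arctan2(st['orientation'][1][0],st['orientation'][0][0])),st['t'])
print([np.round(d['at']) for d in optics.find_in('wrist','scraper')])
E
```

```text
[ 0.17091416 -0.54903281  0.23130592] -72.70959072988352 1.35
[]validation failed for argument at $[0]...
```

View pics/w1.png

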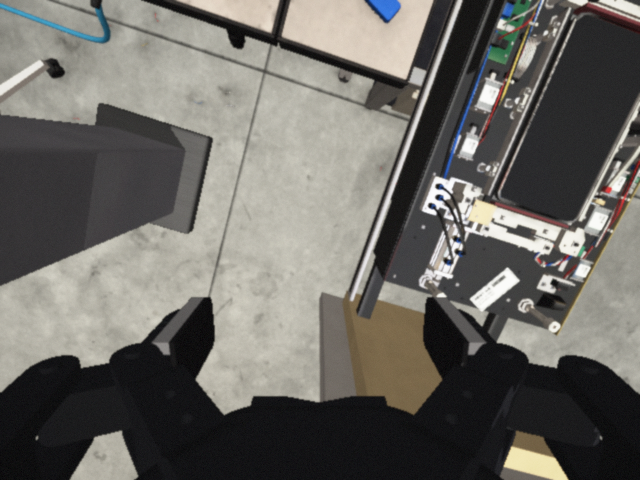

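The call was refused and nothing moved. The wrist view shows floor and a neighbouring cart. I'll send every key in each row.

```bash
python3 -m inch '[{"hand":0,"x":2.42,"y":1.71,"z":0,"ax":0,"ay":0,"az":6.77}]'; python3 -m inch --help | head -20
```

```text
t: 1.48
eef_pos: [0.1923, -0.5342, 0.2314]
orientation: [[0.404, -0.002, 0.915], [-0.915, -0.002, 0.404], [0.001, -1.0, -0.002]]
wrist_force: [0.6, -0.5, -0.6]
width: 0.0854invalid input: not JSON, or not a number
```

```bash
python3 -m inch '[{"hand":0,"x":2.42,"y":1.71,"z":0,"ax":0,"ay":0,"az":6.77},{"hand":0,"x":2.42,"y":1.71,"z":0,"ax":0,"ay":0,"az":6.77},{"hand":0,"x":2.42,"y":1.71,"z":0,"ax":0,"ay":0,"az":6.77},{"hand":0,"x":2.42,"y":1.71,"z":0,"ax":0,"ay":0,"az":6.77},{"hand":0,"x":2.42,"y":1.71,"z":0,"ax":0,"ay":0,"az":6.77},{"hand":0,"x":2.42,"y":1.71,"z":0,"ax":0,"ay":0,"az":6.77},{"hand":0,"x":2.42,"y":1.71,"z":0,"ax":0,"ay":0,"az":6.77},{"hand":0,"x":2.42,"y":1.71,"z":0,"ax":0,"ay":0,"az":6.77},{"hand":0,"x":2.42,"y":1.71,"z":0,"ax":0,"ay":0,"az":6.77},{"hand":0,"x":2.42,"y":1.71,"z":0,"ax":0,"ay":0,"az":6.77}]' && python3 -m inch '[{"hand":0,"x":2.42,"y":1.71,"z":0,"ax":0,"ay":0,"az":6.77},{"hand":0,"x":0,"y":0,"z":0,"ax":0,"ay":0,"az":0},{"hand":0,"x":0,"y":0,"z":0,"ax":0,"ay":0,"az":0}]'
python3 - <<'E'
from h import *
s=snap('wrist','w2.png'); st=env.state(); print(st['eef_pos'],np.degrees(np.arctan2(st['orientation'][1][0],st['orientation'][0][0])),st['t'])
print([np.round(d['at']) for d in optics.find_in('wrist','scraper')])
for P in [(.4615,-.3435,.100),(.4615,-.3435,.045)]: print(proj(s,P))
E
```

```text
t: 2.32
eef_pos: [0.4382, -0.3599, 0.2314]
orientation: [[0.999, 0.0, -0.037], [0.037, -0.0, 0.999], [0.0, -1.0, -0.0]]
wrist_force: [0.5, -0.5, -0.4]
width: 0.0855
t: 2.57
eef_pos: [0.4623, -0.3428, 0.2312]
orientation: [[0.989, -0.0, -0.15], [0.15, -0.0, 0.989], [-0.0, -1.0, 0.0]]
wrist_force: [-1.7, -0.1, -0.1]
width: 0.0853
[ 0.46142983 -0.34354333  0.23114836] 8.531556743478864 2.6167
[array([315., 221.])]
[317.65640349 236.57131662]
[317.81586102 222.96229704]
```

View pics/w2.png

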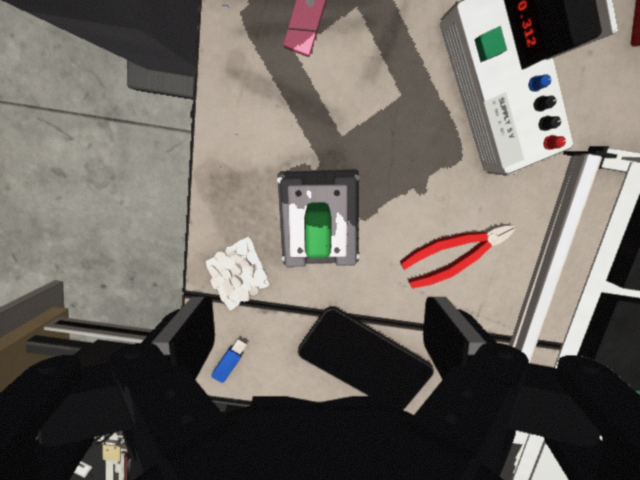

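The scraper sits at about (318,222), where projection put it, with its axis nearly along image vertical. Next I measure its yaw and position from this view.

Run:
```python
from h import *
s=optics.snapshot('wrist'); img=s['color'].astype(int)
d=optics.silhouettes('wrist','scraper')[0]['region']; d2=optics.silhouettes('wrist','stand')[0]['region']
def rect(m,z):
    ys,xs=np.nonzero(m); P=np.array([atz(s,(x,y),z)[:2] for x,y in zip(xs,ys)])*1000
    return [np.round(v,1) for v in cv2.minAreaRect(cv2.convexHull(P.astype(np.float32)))]
print(rect(d,.045),rect(d2|d,.01))
g=(img[:,:,1]>img[:,:,0]+50); roi=np.zeros_like(g); roi[195:265,290:345]=1
print('grip',rect(g&roi&(img[:,:,1]>110),.1))
cv2.imwrite('pics/c3.png',cv2.resize(s['color'][160:275,265:375,::-1],None,fx=5,fy=5,interpolation=cv2.INTER_CUBIC))
```

```text
[array([ 461.5, -342.3]), array([56.5, 71.3]), np.float64(9.3)] [array([ 463.8, -346.8]), array([ 84.3, 102.6]), np.float64(10.4)]
grip [array([ 461. , -343.6]), array([19.4, 33.2]), np.float64(9.0)]
```

View pics/c3.png

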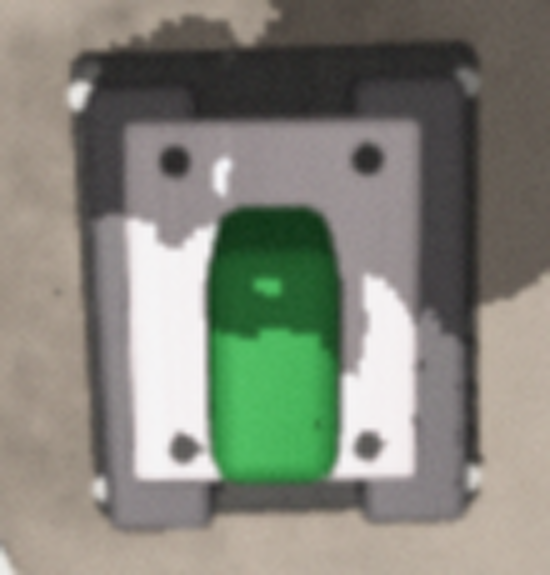

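```bash
python3 -m inch '[{"hand":0,"x":0,"y":0,"z":-3,"ax":0,"ay":0,"az":0.5},{"hand":0,"x":0,"y":0,"z":-3,"ax":0,"ay":0,"az":0},{"hand":0,"x":0,"y":0,"z":-3,"ax":0,"ay":0,"az":0},{"hand":0,"x":0,"y":0,"z":-3,"ax":0,"ay":0,"az":0},{"hand":0,"x":0,"y":0,"z":-2.5,"ax":0,"ay":0,"az":0},{"hand":0,"x":0,"y":0,"z":-1.5,"ax":0,"ay":0,"az":0},{"hand":0,"x":0,"y":0,"z":-1.5,"ax":0,"ay":0,"az":0},{"hand":0,"x":0,"y":0,"z":0,"ax":0,"ay":0,"az":0}]' && python3 -m inch '[{"hand":255,"x":0,"y":0,"z":0,"ax":0,"ay":0,"az":0},{"hand":255,"x":0,"y":0,"z":0,"ax":0,"ay":0,"az":0},{"hand":255,"x":0,"y":0,"z":0,"ax":0,"ay":0,"az":0},{"hand":255,"x":0,"y":0,"z":0,"ax":0,"ay":0,"az":0},{"hand":255,"x":0,"y":0,"z":0,"ax":0,"ay":0,"az":0},{"hand":255,"x":0,"y":0,"z":0,"ax":0,"ay":0,"az":0},{"hand":255,"x":0,"y":0,"z":0,"ax":0,"ay":0,"az":0},{"hand":255,"x":0,"y":0,"z":0,"ax":0,"ay":0,"az":0}]' 80
```

```text
t: 3.48
eef_pos: [0.4588, -0.3427, 0.053]
orientation: [[0.988, -0.004, -0.155], [0.155, 0.004, 0.988], [-0.003, -1.0, 0.005]]
wrist_force: [-0.4, 1.0, -0.1]
width: 0.0856
t: 4.15
eef_pos: [0.4618, -0.3444, 0.0574]
orientation: [[0.988, 0.001, -0.157], [0.157, -0.001, 0.988], [0.001, -1.0, -0.002]]
wrist_force: [-2.4, 0.9, 6.9]
width: 0.0214
```

```bash
python3 -m inch '[{"hand":255,"x":0,"y":0,"z":1,"ax":0,"ay":0,"az":0},{"hand":255,"x":0,"y":0,"z":2,"ax":0,"ay":0,"az":0},{"hand":255,"x":0,"y":0,"z":2.5,"ax":0,"ay":0,"az":0},{"hand":255,"x":0,"y":0,"z":2.5,"ax":0,"ay":0,"az":0},{"hand":255,"x":0,"y":0,"z":2.5,"ax":0,"ay":0,"az":0},{"hand":255,"x":0,"y":0,"z":2.5,"ax":0,"ay":0,"az":0},{"hand":255,"x":0,"y":0,"z":0,"ax":0,"ay":0,"az":0}]' && python3 -m inch '[{"hand":255,"x":0,"y":1.5,"z":0,"ax":0,"ay":0,"az":-2.05},{"hand":255,"x":0,"y":3,"z":0,"ax":0,"ay":0,"az":-3},{"hand":255,"x":0,"y":3,"z":0,"ax":0,"ay":0,"az":-3},{"hand":255,"x":0,"y":3,"z":0,"ax":0,"ay":0,"az":-3},{"hand":255,"x":0,"y":3,"z":0,"ax":0,"ay":0,"az":-3},{"hand":255,"x":0,"y":3,"z":0,"ax":0,"ay":0,"az":-3},{"hand":255,"x":0,"y":3,"z":0,"ax":0,"ay":0,"az":-3},{"hand":255,"x":0,"y":3,"z":0,"ax":0,"ay":0,"az":-3},{"hand":255,"x":0,"y":3,"z":0,"ax":0,"ay":0,"az":-1.5},{"hand":255,"x":0,"y":3,"z":0,"ax":0,"ay":0,"az":0}]' && python3 -m inch '[{"hand":255,"x":0,"y":3,"z":0,"ax":0,"ay":0,"az":0},{"hand":255,"x":0,"y":1.5,"z":0,"ax":0,"ay":0,"az":0},{"hand":255,"x":0,"y":0,"z":0,"ax":0,"ay":0,"az":0},{"hand":255,"x":0,"y":0,"z":0,"ax":0,"ay":0,"az":0},{"hand":255,"x":0,"y":0,"z":0,"ax":0,"ay":0,"az":0}]'
python3 - <<'E'
from h import *
s=snap('wrist','w3.png'); t=snap('top','t3.png');snap('side','s3.png'); st=env.state(); print(st['eef_pos'],np.degrees(np.arctan2(st['orientation'][1][0],st['orientation'][0][0])),st['t'],st['width'])
a=t['color'][200:330,190:380,::-1];cv2.imwrite('pics/t3c.png',cv2.resize(a,None,fx=4,fy=4))
E
```

```text
t: 4.73
eef_pos: [0.4634, -0.3458, 0.1922]
orientation: [[0.988, 0.006, -0.157], [0.157, -0.007, 0.988], [0.005, -1.0, -0.007]]
wrist_force: [1.8, -1.0, -1.5]
width: 0.0213
t: 5.57
eef_pos: [0.4603, -0.057, 0.1853]
orientation: [[0.963, -0.002, 0.269], [-0.269, 0.001, 0.963], [-0.002, -1.0, 0.0]]
wrist_force: [0.3, -0.3, -2.4]
width: 0.0216
t: 5.98
eef_pos: [0.461, -0.0142, 0.1858]
orientation: [[0.964, -0.001, 0.267], [-0.267, -0.0, 0.964], [-0.001, -1.0, -0.0]]
wrist_force: [-0.3, -0.1, -2.4]
width: 0.0211
[ 0.46128062 -0.0147683   0.18607431] -15.60282146374921 6.1333 0.021420976719874914
```

View pics/w3.png

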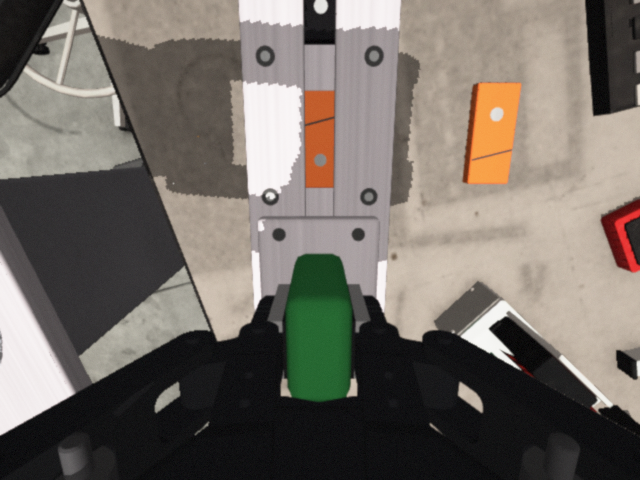

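View pics/t3c.png

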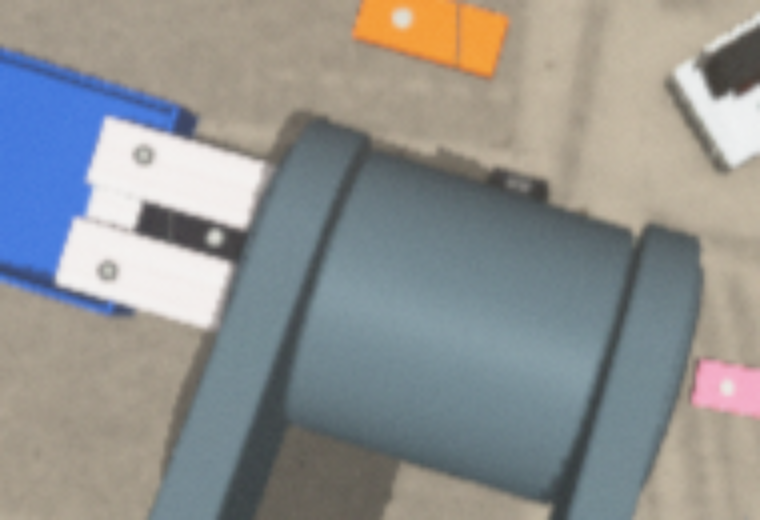

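View pics/s3.png

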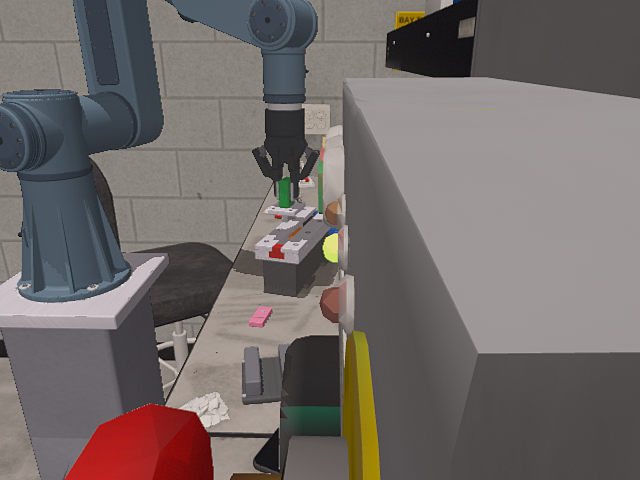

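Run:
```python
import cv2
a=cv2.imread('pics/w3.png')
cv2.imwrite('pics/w3c.png',cv2.resize(a[150:300,235:400],None,fx=4.5,fy=4,interpolation=cv2.INTER_CUBIC))
```

```text
(no output)
```

View pics/w3c.png

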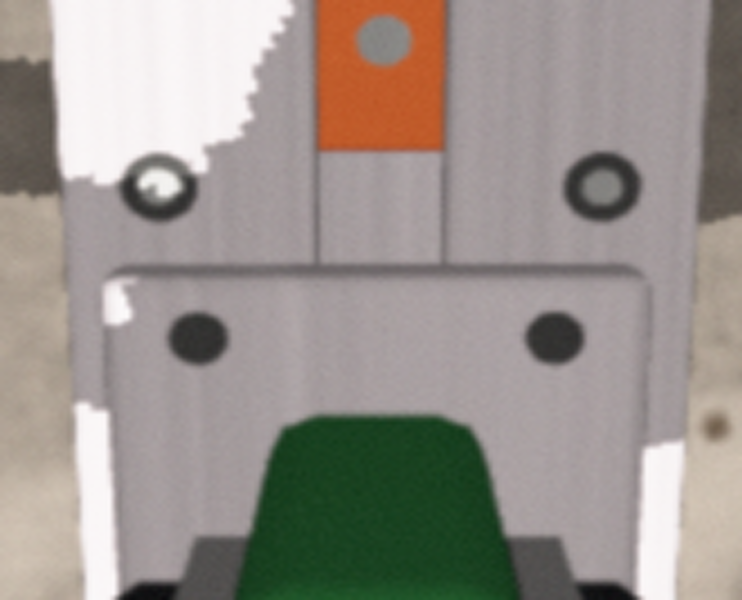

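Run:
```python
from h import *
s=optics.snapshot('wrist'); st=env.state(); R=np.array(st['orientation']); T=np.array(st['eef_pos'])
px=lambda u,v:(u/4.5+235-.4,v/4+150-.4)
def L(u,v,z):
    P=atz(s,px(u,v),z); d=(P-T)*1000; return np.round([d@R[:,0],d@R[:,2]],1)
zs=T[2]-.0224+.010
for n,a,z in [('shoeL',(107,300),zs),('shoeR',(648,300),zs),('shoeL2',(120,560),zs),('shoeR2',(638,560),zs),('sbL',(198,338),zs),('sbR',(555,338),zs),
 ('slL',(316,150),.108),('slR',(444,150),.108),('slL',(316,250),.108),('slR',(443,250),.108),('plL',(66,220),.108),('plR',(698,220),.108),('bL',(158,187),.108),('bR',(603,187),.108),('or rear',(382,150),.095),('shoe front',(382,275),zs)]: print(n,L(*a,z))
```

```text
shoeL [-27.6  33.8]
shoeR [26.7 33.8]
shoeL2 [-27.6   2.3]
shoeR2 [27.1  2.3]
sbL [-18.6  29.4]
sbR [17.5 29.4]
slL [-9. 44.]
slR [ 8.8 44. ]
slL [-9.2 28.2]
slR [ 8.8 28.2]
plL [-44.4  33. ]
plR [44.7 33. ]
bL [-31.2  38.3]
bR [31.1 38.3]
or rear [ 0.2 42.7]
shoe front [ 0.  36.7]
```

Alignment is within 0.5 mm: the shoe centre is at -0.4 and the slot centre at -0.1, in the tool frame. The orange offcut's rear is 28 mm ahead of the blade front. Lowering now.

```bash
python3 -m inch '[{"hand":255,"x":0,"y":0,"z":-1.5,"ax":0,"ay":0,"az":0},{"hand":255,"x":0,"y":0,"z":-1.5,"ax":0,"ay":0,"az":0},{"hand":255,"x":0,"y":0,"z":-1,"ax":0,"ay":0,"az":0},{"hand":255,"x":0,"y":0,"z":-0.5,"ax":0,"ay":0,"az":0},{"hand":255,"x":0,"y":0,"z":-0.5,"ax":0,"ay":0,"az":0},{"hand":255,"x":0,"y":0,"z":0,"ax":0,"ay":0,"az":0}]' && python3 -m inch '[{"hand":255,"x":0,"y":0,"z":-0.3,"ax":0,"ay":0,"az":0},{"hand":255,"x":0,"y":0,"z":-0.2,"ax":0,"ay":0,"az":0},{"hand":255,"x":0,"y":0,"z":0,"ax":0,"ay":0,"az":0},{"hand":255,"x":0,"y":0,"z":0,"ax":0,"ay":0,"az":0}]'
python3 - <<'E'
from h import *
snap('side','s4.png');s=snap('wrist','w4.png'); st=env.state(); print(st['eef_pos'],st['wrist_force'],st['t'])
E
```

```text
t: 6.68
eef_pos: [0.4609, -0.0139, 0.1355]
orientation: [[0.963, -0.001, 0.268], [-0.268, 0.0, 0.963], [-0.001, -1.0, 0.0]]
wrist_force: [-0.4, 0.5, -1.6]
width: 0.0212
t: 7.02
eef_pos: [0.4615, -0.0139, 0.1316]
orientation: [[0.964, 0.0, 0.267], [-0.267, -0.0, 0.964], [0.0, -1.0, -0.0]]
wrist_force: [0.0, 0.5, -2.5]
width: 0.021
[ 0.46155474 -0.01384723  0.13160348] [ 0.19142649 -1.11637504 -2.74988929] 7.1167
```

View pics/w4.png

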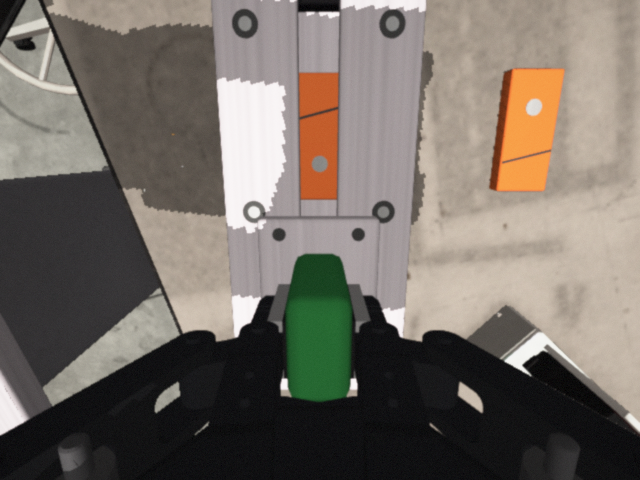

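The shoe sits just above the plate with the blade in the slot, and the orange rear edge is at row 198. I'll lower it slightly more to touch.

```bash
python3 -m inch '[{"hand":255,"x":0,"y":0,"z":-0.1,"ax":0,"ay":0,"az":0},{"hand":255,"x":0,"y":0,"z":0,"ax":0,"ay":0,"az":0},{"hand":255,"x":0,"y":0,"z":0,"ax":0,"ay":0,"az":0}]'; python3 -m inch '[{"hand":255,"x":0,"y":0,"z":-0.05,"ax":0,"ay":0,"az":0},{"hand":255,"x":0,"y":0,"z":0,"ax":0,"ay":0,"az":0},{"hand":255,"x":0,"y":0,"z":0,"ax":0,"ay":0,"az":0}]'
```

```text
t: 7.37
eef_pos: [0.4615, -0.0139, 0.1305]
orientation: [[0.964, 0.001, 0.268], [-0.268, -0.0, 0.964], [0.001, -1.0, -0.0]]
wrist_force: [0.7, -0.3, -1.8]
width: 0.0212
t: 7.62
eef_pos: [0.4615, -0.0138, 0.1304]
orientation: [[0.964, 0.0, 0.267], [-0.267, -0.0, 0.964], [0.0, -1.0, -0.0]]
wrist_force: [-3.1, 0.4, 5.9]
width: 0.0209
```

```bash
python3 -m inch '[{"hand":255,"x":0.13,"y":0.48,"z":0,"ax":0,"ay":0,"az":0},{"hand":255,"x":0.27,"y":0.96,"z":0,"ax":0,"ay":0,"az":0},{"hand":255,"x":0.27,"y":0.96,"z":0,"ax":0,"ay":0,"az":0},{"hand":255,"x":0.26,"y":0.96,"z":0,"ax":0,"ay":0,"az":0},{"hand":255,"x":0.27,"y":0.96,"z":0,"ax":0,"ay":0,"az":0},{"hand":255,"x":0.27,"y":0.97,"z":0,"ax":0,"ay":0,"az":0},{"hand":255,"x":0.26,"y":0.96,"z":0,"ax":0,"ay":0,"az":0},{"hand":255,"x":0.27,"y":0.96,"z":0,"ax":0,"ay":0,"az":0},{"hand":255,"x":0.13,"y":0.48,"z":0,"ax":0,"ay":0,"az":0}]'
python3 - <<'E'
from h import *
st=env.state(); d=(np.array(st['eef_pos'])[:2]-[.4821,.0605])*1000; print(d@[.2675,.9636],d@[.9636,-.2675])
snap('wrist','w5.png')
E
```

```text
t: 8.37
eef_pos: [0.4835, 0.064, 0.1304]
orientation: [[0.964, 0.001, 0.266], [-0.266, -0.001, 0.964], [0.001, -1.0, -0.001]]
wrist_force: [-2.9, -9.9, 10.6]
width: 0.0213
3.7030126752894788 0.37787906047244435
```

View pics/w5.png

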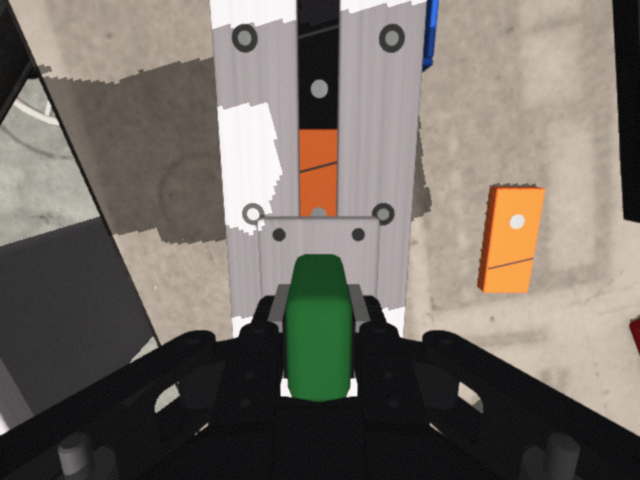

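The orange offcut is butted against the black one at row 128 and both are moving. The blade is at plate x = +4 mm, tracking the slot line within 0.4 mm. I'll keep pushing.

```bash
python3 -m inch '[{"hand":255,"x":0.13,"y":0.48,"z":0,"ax":0,"ay":0,"az":0},{"hand":255,"x":0.27,"y":0.96,"z":0,"ax":0,"ay":0,"az":0},{"hand":255,"x":0.27,"y":0.96,"z":0,"ax":0,"ay":0,"az":0},{"hand":255,"x":0.26,"y":0.96,"z":0,"ax":0,"ay":0,"az":0},{"hand":255,"x":0.27,"y":0.96,"z":0,"ax":0,"ay":0,"az":0},{"hand":255,"x":0.27,"y":0.97,"z":0,"ax":0,"ay":0,"az":0},{"hand":255,"x":0.26,"y":0.96,"z":0,"ax":0,"ay":0,"az":0},{"hand":255,"x":0.13,"y":0.48,"z":0,"ax":0,"ay":0,"az":0},{"hand":255,"x":0,"y":0,"z":0,"ax":0,"ay":0,"az":0}]'
python3 - <<'E'
from h import *
st=env.state(); d=(np.array(st['eef_pos'])[:2]-[.4821,.0605])*1000; print(d@[.2675,.9636],d@[.9636,-.2675])
snap('wrist','w6.png'); snap('top','t6.png')
E
```

```text
t: 9.17
eef_pos: [0.502, 0.1322, 0.1304]
orientation: [[0.964, 0.002, 0.266], [-0.266, 0.0, 0.964], [0.001, -1.0, 0.001]]
wrist_force: [-0.8, 1.1, 6.2]
width: 0.0209
74.40110337528903 0.03289415210566915
```

View pics/w6.png

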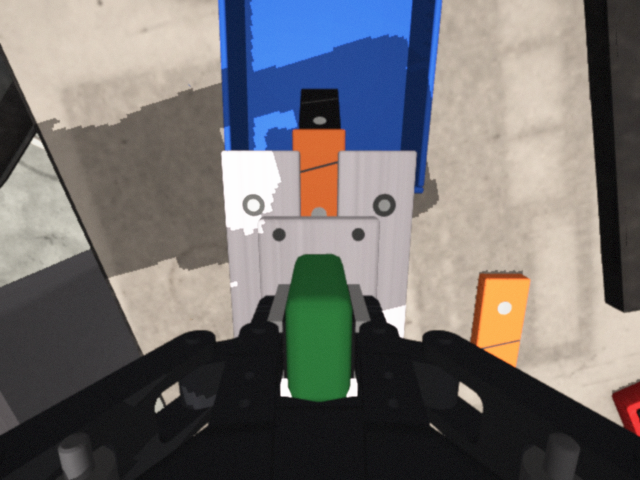

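The black offcut is out, dropping into the bin at about (320,110), and the orange one is halfway out. I'll push another 65 mm, more slowly.

```bash
python3 -m inch '[{"hand":255,"x":0.19,"y":0.67,"z":0,"ax":0,"ay":0,"az":0},{"hand":255,"x":0.19,"y":0.67,"z":0,"ax":0,"ay":0,"az":0},{"hand":255,"x":0.18,"y":0.68,"z":0,"ax":0,"ay":0,"az":0},{"hand":255,"x":0.19,"y":0.67,"z":0,"ax":0,"ay":0,"az":0},{"hand":255,"x":0.19,"y":0.67,"z":0,"ax":0,"ay":0,"az":0},{"hand":255,"x":0.19,"y":0.68,"z":0,"ax":0,"ay":0,"az":0},{"hand":255,"x":0.19,"y":0.67,"z":0,"ax":0,"ay":0,"az":0},{"hand":255,"x":0.18,"y":0.68,"z":0,"ax":0,"ay":0,"az":0},{"hand":255,"x":0.19,"y":0.67,"z":0,"ax":0,"ay":0,"az":0},{"hand":255,"x":0.08,"y":0.28,"z":0,"ax":0,"ay":0,"az":0}]'; python3 -m inch '[{"hand":255,"x":0,"y":0,"z":0,"ax":0,"ay":0,"az":0},{"hand":255,"x":0,"y":0,"z":0,"ax":0,"ay":0,"az":0},{"hand":255,"x":0,"y":0,"z":0,"ax":0,"ay":0,"az":0}]'
python3 - <<'E'
from h import *
st=env.state(); d=(np.array(st['eef_pos'])[:2]-[.4821,.0605])*1000; print(d@[.2675,.9636],d@[.9636,-.2675])
snap('wrist','w7.png'); snap('top','t7.png')
E
```

```text
t: 10.1
eef_pos: [0.5193, 0.1948, 0.1304]
orientation: [[0.964, 0.001, 0.266], [-0.266, -0.001, 0.964], [0.001, -1.0, -0.001]]
wrist_force: [-1.8, -6.2, 6.8]
width: 0.0216
t: 10.35
eef_pos: [0.5194, 0.195, 0.1304]
orientation: [[0.964, 0.001, 0.267], [-0.267, 0.0, 0.964], [0.001, -1.0, 0.001]]
wrist_force: [-0.1, -0.5, 5.4]
width: 0.0215
139.62171102474184 -0.07833067889511369
```

View pics/w7.png

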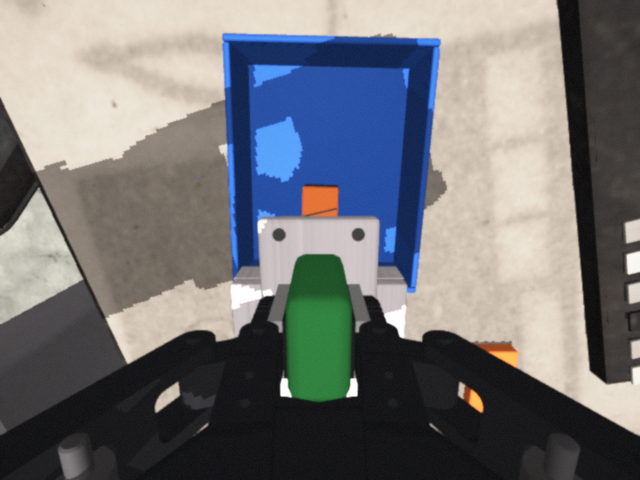

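View pics/t7.png

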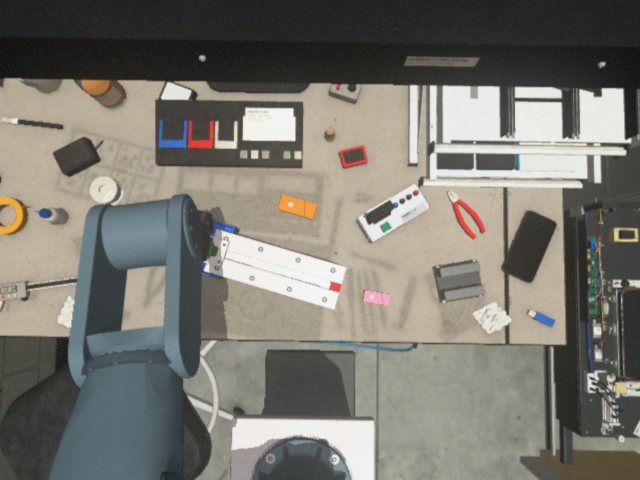

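The slot is clear. The orange offcut shows at (320,200) beyond the shoe, but the shoe hides part of it. I'll back off along the slot and look into the bin.

```bash
python3 -m inch '[{"hand":255,"x":-0.27,"y":-0.96,"z":0,"ax":0,"ay":0,"az":0},{"hand":255,"x":-0.53,"y":-1.93,"z":0,"ax":0,"ay":0,"az":0},{"hand":255,"x":-0.54,"y":-1.93,"z":0,"ax":0,"ay":0,"az":0},{"hand":255,"x":-0.53,"y":-1.92,"z":0,"ax":0,"ay":0,"az":0},{"hand":255,"x":-0.27,"y":-0.96,"z":0,"ax":0,"ay":0,"az":0},{"hand":255,"x":0,"y":0,"z":0,"ax":0,"ay":0,"az":0}]'
python3 - <<'E'
from h import *
snap('wrist','w8.png')
E
```

```text
t: 10.95
eef_pos: [0.4976, 0.1159, 0.1304]
orientation: [[0.963, 0.001, 0.268], [-0.268, -0.0, 0.963], [0.001, -1.0, -0.0]]
wrist_force: [-2.4, -4.9, 6.6]
width: 0.0212
```

View pics/w8.png

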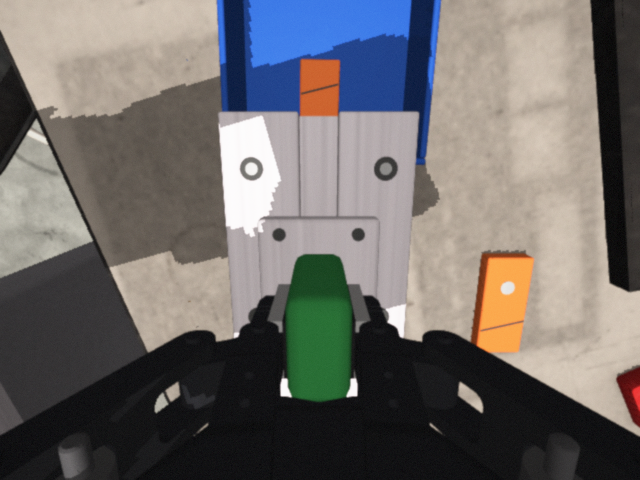

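The orange offcut is lying in the bin at (320,88) and the slot is empty. I'll lift straight out and go back to the stand.

```bash
python3 -m inch '[{"hand":255,"x":0,"y":0,"z":0.5,"ax":0,"ay":0,"az":0},{"hand":255,"x":0,"y":0,"z":1.5,"ax":0,"ay":0,"az":0},{"hand":255,"x":0,"y":0,"z":2,"ax":0,"ay":0,"az":0},{"hand":255,"x":0,"y":0,"z":2,"ax":0,"ay":0,"az":0},{"hand":255,"x":0,"y":0,"z":0.5,"ax":0,"ay":0,"az":0},{"hand":255,"x":0,"y":0,"z":0,"ax":0,"ay":0,"az":0}]' && python3 -m inch '[{"hand":255,"x":-0.13,"y":-1.64,"z":0,"ax":0,"ay":0,"az":0.9},{"hand":255,"x":-0.25,"y":-3.3,"z":0,"ax":0,"ay":0,"az":1.8},{"hand":255,"x":-0.25,"y":-3.3,"z":0,"ax":0,"ay":0,"az":1.8},{"hand":255,"x":-0.25,"y":-3.3,"z":0,"ax":0,"ay":0,"az":1.8},{"hand":255,"x":-0.25,"y":-3.3,"z":0,"ax":0,"ay":0,"az":1.8},{"hand":255,"x":-0.25,"y":-3.3,"z":0,"ax":0,"ay":0,"az":1.8},{"hand":255,"x":-0.25,"y":-3.3,"z":0,"ax":0,"ay":0,"az":1.8},{"hand":255,"x":-0.25,"y":-3.3,"z":0,"ax":0,"ay":0,"az":1.8},{"hand":255,"x":-0.25,"y":-3.3,"z":0,"ax":0,"ay":0,"az":1.8},{"hand":255,"x":-0.25,"y":-3.3,"z":0,"ax":0,"ay":0,"az":1.8}]' && python3 -m inch '[{"hand":255,"x":-0.25,"y":-3.3,"z":0,"ax":0,"ay":0,"az":1.8},{"hand":255,"x":-0.25,"y":-3.3,"z":0,"ax":0,"ay":0,"az":1.8},{"hand":255,"x":-0.25,"y":-3.3,"z":0,"ax":0,"ay":0,"az":1.8},{"hand":255,"x":-0.25,"y":-3.3,"z":0,"ax":0,"ay":0,"az":1.8},{"hand":255,"x":-0.15,"y":-1.5,"z":0,"ax":0,"ay":0,"az":0.3},{"hand":255,"x":0,"y":0,"z":0,"ax":0,"ay":0,"az":0},{"hand":255,"x":0,"y":0,"z":0,"ax":0,"ay":0,"az":0}]'
python3 - <<'E'
from h import *
snap('wrist','w9.png');t=snap('top','t9.png');snap('side','s9.png'); st=env.state(); print(st['eef_pos'],np.degrees(np.arctan2(st['orientation'][1][0],st['orientation'][0][0])),st['t'])
cv2.imwrite('pics/t9c.png',cv2.resize(t['color'][190:320,145:355,::-1],None,fx=3.8,fy=3.8,interpolation=cv2.INTER_CUBIC))
E
```

```text
t: 11.5
eef_pos: [0.4982, 0.1175, 0.1958]
orientation: [[0.964, 0.002, 0.267], [-0.267, 0.001, 0.964], [0.002, -1.0, 0.001]]
wrist_force: [0.3, -0.3, -3.0]
width: 0.0212
t: 12.33
eef_pos: [0.4725, -0.1972, 0.1927]
orientation: [[1.0, -0.002, -0.029], [0.029, 0.002, 1.0], [-0.002, -1.0, 0.002]]
wrist_force: [0.4, 0.8, -1.6]
width: 0.021
t: 12.92
eef_pos: [0.4613, -0.3432, 0.1924]
orientation: [[0.988, -0.002, -0.156], [0.156, 0.003, 0.988], [-0.002, -1.0, 0.004]]
wrist_force: [0.1, 0.8, -2.9]
width: 0.0209
[ 0.4620818  -0.34192659  0.19358927] 9.135125453742399 13.0667
```

View pics/w9.png

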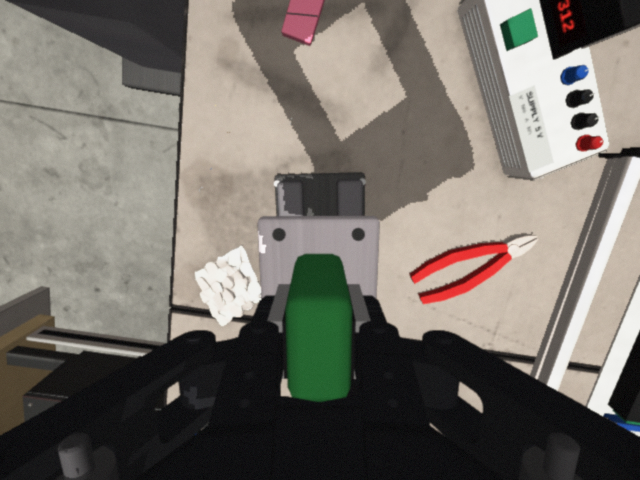

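View pics/t9c.png

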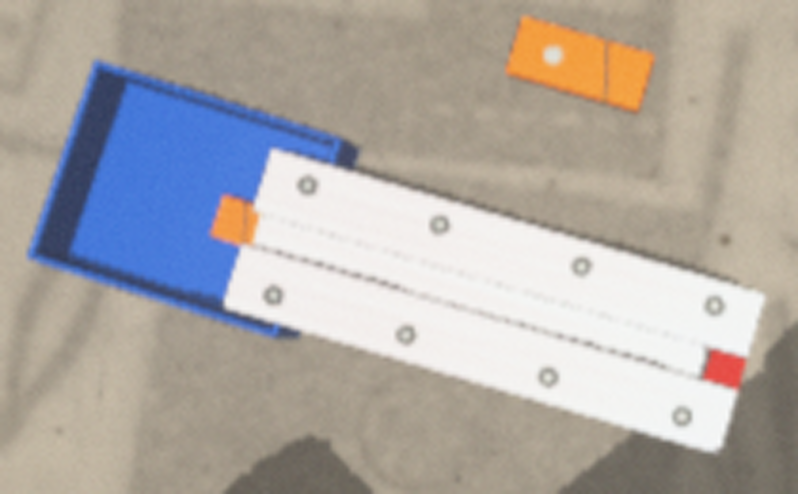

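Everything is lined up over the stand, whose rails run from columns 276 to 366 with the shoe centred on them. The slot is empty and the orange offcut is in the bin. The black one is hidden under the plate's overhang, so I'll check it after placing. Lowering the scraper now.

```bash
python3 -m inch '[{"hand":255,"x":0,"y":-0.2,"z":-2.5,"ax":0,"ay":0,"az":0},{"hand":255,"x":0,"y":0,"z":-2.5,"ax":0,"ay":0,"az":0},{"hand":255,"x":0,"y":0,"z":-2.5,"ax":0,"ay":0,"az":0},{"hand":255,"x":0,"y":0,"z":-2,"ax":0,"ay":0,"az":0},{"hand":255,"x":0,"y":0,"z":-1.5,"ax":0,"ay":0,"az":0},{"hand":255,"x":0,"y":0,"z":-1,"ax":0,"ay":0,"az":0},{"hand":255,"x":0,"y":0,"z":-0.5,"ax":0,"ay":0,"az":0},{"hand":255,"x":0,"y":0,"z":-0.5,"ax":0,"ay":0,"az":0},{"hand":255,"x":0,"y":0,"z":0,"ax":0,"ay":0,"az":0},{"hand":255,"x":0,"y":0,"z":0,"ax":0,"ay":0,"az":0}]'
```

```text
t: 13.9
eef_pos: [0.4627, -0.3459, 0.0655]
orientation: [[0.987, 0.001, -0.158], [0.158, -0.001, 0.987], [0.001, -1.0, -0.001]]
wrist_force: [0.0, -0.1, -1.7]
width: 0.0211
```

```bash
python3 -m inch '[{"hand":255,"x":0,"y":0,"z":-0.3,"ax":0,"ay":0,"az":0},{"hand":255,"x":0,"y":0,"z":-0.3,"ax":0,"ay":0,"az":0},{"hand":255,"x":0,"y":0,"z":0,"ax":0,"ay":0,"az":0},{"hand":255,"x":0,"y":0,"z":0,"ax":0,"ay":0,"az":0}]'; python3 -m inch '[{"hand":255,"x":0,"y":0,"z":-0.15,"ax":0,"ay":0,"az":0},{"hand":255,"x":0,"y":0,"z":0,"ax":0,"ay":0,"az":0},{"hand":255,"x":0,"y":0,"z":0,"ax":0,"ay":0,"az":0}]'
```

```text
t: 14.23
eef_pos: [0.4621, -0.3456, 0.0588]
orientation: [[0.987, -0.0, -0.158], [0.158, 0.0, 0.987], [-0.0, -1.0, 0.0]]
wrist_force: [-0.4, -0.0, -3.0]
width: 0.0213
t: 14.48
eef_pos: [0.4624, -0.3458, 0.0575]
orientation: [[0.987, 0.0, -0.158], [0.158, -0.0, 0.987], [0.0, -1.0, -0.0]]
wrist_force: [0.5, -0.5, -1.4]
width: 0.0211
```

```bash
python3 -m inch '[{"hand":255,"x":0,"y":0,"z":-0.03,"ax":0,"ay":0,"az":0},{"hand":180,"x":0,"y":0,"z":0,"ax":0,"ay":0,"az":0},{"hand":100,"x":0,"y":0,"z":0,"ax":0,"ay":0,"az":0},{"hand":0,"x":0,"y":0,"z":0,"ax":0,"ay":0,"az":0},{"hand":0,"x":0,"y":0,"z":0,"ax":0,"ay":0,"az":0},{"hand":0,"x":0,"y":0,"z":0,"ax":0,"ay":0,"az":0},{"hand":0,"x":0,"y":0,"z":0,"ax":0,"ay":0,"az":0},{"hand":0,"x":0,"y":0,"z":0,"ax":0,"ay":0,"az":0},{"hand":0,"x":0,"y":0,"z":0,"ax":0,"ay":0,"az":0}]' && python3 -m inch '[{"hand":0,"x":0,"y":0,"z":1,"ax":0,"ay":0,"az":0},{"hand":0,"x":0,"y":0,"z":2.5,"ax":0,"ay":0,"az":0},{"hand":0,"x":0,"y":0,"z":3.5,"ax":0,"ay":0,"az":0},{"hand":0,"x":0,"y":0,"z":3.5,"ax":0,"ay":0,"az":0},{"hand":0,"x":0,"y":0,"z":3.5,"ax":0,"ay":0,"az":0},{"hand":0,"x":0,"y":0,"z":3.5,"ax":0,"ay":0,"az":0},{"hand":0,"x":0,"y":0,"z":2,"ax":0,"ay":0,"az":0},{"hand":0,"x":0,"y":0,"z":0,"ax":0,"ay":0,"az":0}]'
python3 - <<'E'
from h import *
s=snap('wrist','w10.png'); s2=snap('side','s10.png')
cv2.imwrite('pics/s10c.png',cv2.resize(s2['color'][190:420,200:360,::-1],None,fx=2.5,fy=2.5))
E
```

```text
t: 15.23
eef_pos: [0.4622, -0.3456, 0.057]
orientation: [[0.987, -0.0, -0.158], [0.158, 0.0, 0.987], [-0.0, -1.0, 0.0]]
wrist_force: [0.1, 0.6, -0.1]
width: 0.0854
t: 15.9
eef_pos: [0.4643, -0.3478, 0.2594]
orientation: [[0.987, 0.007, -0.158], [0.158, -0.008, 0.987], [0.006, -1.0, -0.009]]
wrist_force: [-0.2, -1.0, -0.4]
width: 0.0856
```

View pics/w10.png

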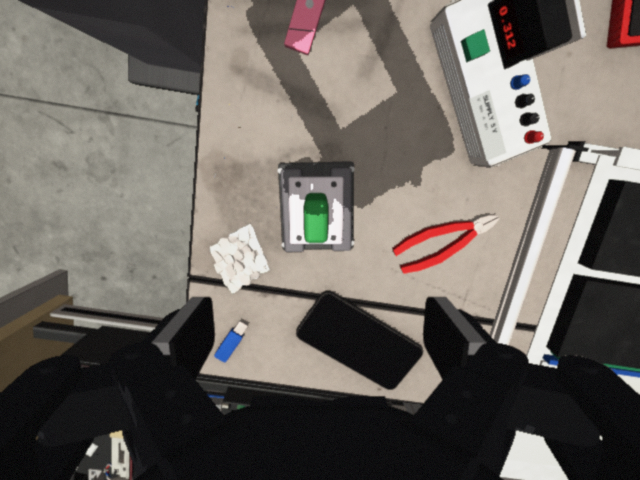

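View pics/s10c.png

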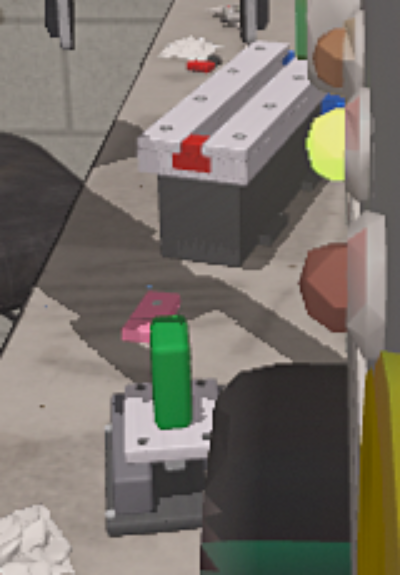

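The scraper stands upright on its stand at (316,208), blade in the gap, and is released. Next I'll plan a wrist-camera view into the bin to verify the black offcut.

Run:
```python
from h import *
from scipy.spatial.transform import Rotation as Ro
s=optics.snapshot('wrist'); st=env.state(); R=np.array(st['orientation']); T=np.array(st['eef_pos']); E=np.array(s['extrinsics'])
u=np.array([.2675,.9636]); m=np.array([.5195,.1954])
print(T)
for tilt in [-20,-30,-40]:
  for sx in [.05,.08,.11]:
    for z in [.2,.24]:
      Tn=np.array([*(m+u*sx),z]); Q=Ro.from_rotvec(np.radians([0,0,-24.6])).as_matrix(); 
      ax=Q@R[:,0]; Q=Ro.from_rotvec(np.radians(tilt)*ax).as_matrix()@Q
      s2=dict(s); E2=E.copy(); E2[:3,:3]=Q@E[:3,:3]; E2[:3,3]=Tn+Q@(E[:3,3]-T); s2['extrinsics']=E2
      print(tilt,sx,z,E2[:3,3].round(2),[proj(s2,[*(m+u*k),h]).round().tolist() for k,h in [(-.018,.005),(-.018,.06),(.04,.005),(0,.085),(.12,.06)]])
```

```text
[ 0.46194802 -0.345286    0.25181651]
-20 0.05 0.2 [0.56 0.35 0.31] [[318.0, 214.0], [318.0, 245.0], [318.0, 159.0], [318.0, 245.0], [318.0, 75.0]]
-20 0.05 0.24 [0.56 0.35 0.35] [[318.0, 196.0], [318.0, 222.0], [318.0, 145.0], [318.0, 219.0], [318.0, 65.0]]
-20 0.08 0.2 [0.57 0.38 0.31] [[318.0, 239.0], [318.0, 272.0], [318.0, 189.0], [318.0, 274.0], [318.0, 121.0]]
-20 0.08 0.24 [0.57 0.38 0.35] [[318.0, 219.0], [318.0, 247.0], [318.0, 172.0], [318.0, 247.0], [318.0, 107.0]]
-20 0.11 0.2 [0.58 0.41 0.31] [[318.0, 261.0], [318.0, 295.0], [318.0, 216.0], [318.0, 300.0], [318.0, 162.0]]
-20 0.11 0.24 [0.58 0.41 0.35] [[318.0, 241.0], [318.0, 269.0], [318.0, 198.0], [318.0, 271.0], [318.0, 144.0]]
-30 0.05 0.2 [0.57 0.37 0.29] [[318.0, 179.0], [318.0, 215.0], [318.0, 122.0], [318.0, 218.0], [318.0, 36.0]]
-30 0.05 0.24 [0.57 0.37 0.33] [[318.0, 157.0], [318.0, 188.0], [318.0, 103.0], [318.0, 188.0], [318.0, 18.0]]
-30 0.08 0.2 [0.58 0.4  0.29] [[318.0, 203.0], [318.0, 240.0], [318.0, 153.0], [318.0, 245.0], [318.0, 88.0]]
-30 0.08 0.24 [0.58 0.4  0.33] [[318.0, 181.0], [318.0, 212.0], 
[... 230 characters left out ...]
159.0], [318.0, 238.0], [318.0, 107.0]]
-40 0.05 0.2 [0.57 0.38 0.27] [[318.0, 142.0], [318.0, 184.0], [318.0, 82.0], [318.0, 191.0], [318.0, -8.0]]
-40 0.05 0.24 [0.57 0.38 0.31] [[318.0, 115.0], [318.0, 152.0], [318.0, 56.0], [318.0, 156.0], [318.0, -36.0]]
-40 0.08 0.2 [0.58 0.41 0.27] [[318.0, 166.0], [318.0, 208.0], [318.0, 115.0], [318.0, 217.0], [318.0, 52.0]]
-40 0.08 0.24 [0.58 0.41 0.31] [[318.0, 140.0], [318.0, 177.0], [318.0, 89.0], [318.0, 182.0], [318.0, 21.0]]
-40 0.11 0.2 [0.59 0.44 0.27] [[318.0, 187.0], [318.0, 228.0], [318.0, 143.0], [318.0, 238.0], [318.0, 99.0]]
-40 0.11 0.24 [0.59 0.44 0.31] [[318.0, 162.0], [318.0, 198.0], [318.0, 117.0], [318.0, 204.0], [318.0, 67.0]]
```

```bash
python3 -m inch '[{"hand":0,"x":0.4,"y":2,"z":0,"ax":0,"ay":0,"az":-1.4},{"hand":0,"x":0.44,"y":3.4,"z":0,"ax":0,"ay":0,"az":-1.4},{"hand":0,"x":0.44,"y":3.4,"z":0,"ax":0,"ay":0,"az":-1.4},{"hand":0,"x":0.44,"y":3.4,"z":0,"ax":0,"ay":0,"az":-1.4},{"hand":0,"x":0.44,"y":3.4,"z":0,"ax":0,"ay":0,"az":-1.4},{"hand":0,"x":0.44,"y":3.4,"z":0,"ax":0,"ay":0,"az":-1.4},{"hand":0,"x":0.44,"y":3.4,"z":0,"ax":0,"ay":0,"az":-1.4},{"hand":0,"x":0.44,"y":3.4,"z":0,"ax":0,"ay":0,"az":-1.4},{"hand":0,"x":0.44,"y":3.4,"z":0,"ax":0,"ay":0,"az":-1.4},{"hand":0,"x":0.44,"y":3.4,"z":0,"ax":0,"ay":0,"az":-1.4}]' && python3 -m inch '[{"hand":0,"x":0.44,"y":3.4,"z":0,"ax":0,"ay":0,"az":-1.4},{"hand":0,"x":0.44,"y":3.4,"z":0,"ax":0,"ay":0,"az":-1.4},{"hand":0,"x":0.44,"y":3.4,"z":0,"ax":0,"ay":0,"az":-1.4},{"hand":0,"x":0.44,"y":3.4,"z":0,"ax":0,"ay":0,"az":-1.4},{"hand":0,"x":0.44,"y":3.4,"z":0,"ax":0,"ay":0,"az":-1.4},{"hand":0,"x":0.44,"y":3.4,"z":0,"ax":0,"ay":0,"az":-1.4},{"hand":0,"x":0.44,"y":3.4,"z":0,"ax":0,"ay":0,"az":-1.4},{"hand":0,"x":0.44,"y":3.4,"z":0,"ax":0,"ay":0,"az":-0.8},{"hand":0,"x":0,"y":2,"z":0,"ax":0,"ay":0,"az":0},{"hand":0,"x":0,"y":0,"z":0,"ax":0,"ay":0,"az":0}]' && python3 -m inch '[{"hand":0,"x":0,"y":0,"z":0,"ax":-5.8,"ay":1.6,"az":0},{"hand":0,"x":0,"y":0,"z":0,"ax":-5.8,"ay":1.6,"az":0},{"hand":0,"x":0,"y":0,"z":0,"ax":-5.8,"ay":1.6,"az":0},{"hand":0,"x":0,"y":0,"z":0,"ax":-5.8,"ay":1.6,"az":0},{"hand":0,"x":0,"y":0,"z":0,"ax":-5.8,"ay":1.6,"az":0},{"hand":0,"x":0,"y":0,"z":0,"ax":0,"ay":0,"az":0}]'
python3 - <<'E'
from h import *
s=snap('wrist','w11.png')
E
```

```text
t: 16.88
eef_pos: [0.5046, -0.0177, 0.25]
orientation: [[0.996, -0.004, 0.087], [-0.087, 0.001, 0.996], [-0.004, -1.0, 0.001]]
wrist_force: [1.1, 0.2, 0.6]
width: 0.0854
t: 17.72
eef_pos: [0.5393, 0.276, 0.2494]
orientation: [[0.965, -0.004, 0.264], [-0.264, 0.0, 0.965], [-0.004, -1.0, -0.001]]
wrist_force: [0.2, -0.4, -0.6]
width: 0.0857
t: 18.22
eef_pos: [0.5393, 0.2729, 0.2464]
orientation: [[0.964, -0.14, 0.225], [-0.265, -0.49, 0.831], [-0.007, -0.86, -0.51]]
wrist_force: [-0.1, -0.5, -1.1]
width: 0.0858
```

View pics/w11.png

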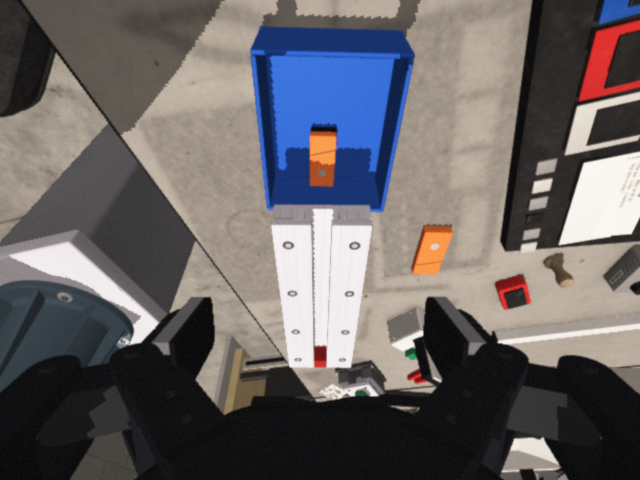

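The wrist view shows both offcuts inside the bin: orange at (322,157), lying on black, whose front edge shows at (323,127). One last look at the stand from above, then I hand in.

Run:
```python
from h import *
t=snap('top','t12.png')
cv2.imwrite('pics/t12c.png',cv2.resize(t['color'][240:320,400:520,::-1],None,fx=4,fy=4,interpolation=cv2.INTER_CUBIC))
```

```text
(no output)
```

View pics/t12c.png

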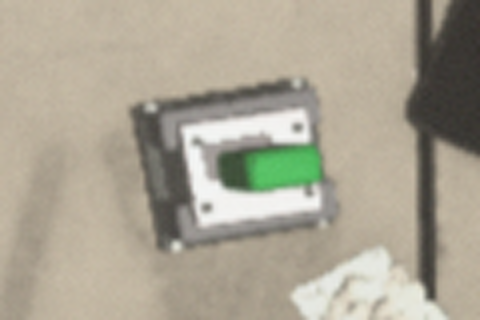

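The scraper is upright and square on the rails, as at the start.

```bash
python3 -c "
from rig import env
print(env.state()['t']); print(env.sign_off())"
```

```text
18.3167
the job is handed in; nothing more can be done
None
```

Both offcuts are in the blue bin and the scraper is back on its stand. I handed the job in at 18.3 s, and sign-off gives no verdict.

- **Push:** I gripped the green handle, lowered the blade into the empty end of the slot and pushed both offcuts out of the open end. The fingers never touched them. In the readings at the end of each move, the wrist force stayed under about 15 N.
- **Offcuts:** The last wrist view shows the orange offcut lying on top of the black one, both inside the bin's walls. Only the black one's front edge is visible. The slot is empty, and the larger orange piece and the pink one were left alone.
- **Scraper:** It is released on the stand's rails, upright, with the blade in the gap. The wrist, side and top pictures after release agree, and the arm was clear of everything at hand-in.
- **Failed or uncertain checks:** My first move was refused because its rows left out some keys, and nothing moved. In the top view the plate's overhang hid the black offcut, so I took the extra wrist view to confirm it.

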